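# Release the eccentric cam and slide the specimen to the code reader

### The job

The sample slide with the jar on it is locked by the brass eccentric cam. Without gripping or lifting anything, push the red lever round until the cam is at its low point (lever pointing straight forward along the station, at the yellow mark beside the reader), and only then push the slide forward by its blue upright tab until it is fully home at its end stops. Do not touch the jar, leave it standing in its nest, leave the cam at its low point and do not disturb the other things on the bench.

Things in the scene. Friction and masses are not known exactly. Their poses are not given: they have to be found in the camera images.
- station: Grey base plate of the reading station, 300 x 190 x 10 mm, fixed. Origin at the centre of its underside; x points forward, the way the slide travels (from the blue tab towards the white reader), y left, z up. The reader, 36 x 70 mm, 84 mm high, stands at x = +126, y = -38.5 mm; a yellow mark lies on the plate at x = +112, y = +40 mm.
- cam_axis (a point): Point on the cam's vertical axis, 50 mm above the bench, at x = +30, y = +40 mm in the station's frame. The cam is a brass disc of radius 28 mm, centre 14 mm off the axis, top 25 mm above the bench; a black dot marks its high point, a quarter turn counterclockwise of the lever. Its dark hub, radius 13 mm, rises to 70 mm.
- cam (a joint): Cam angle, rad, growing clockwise seen from above. 0: high point faces the slide, red lever points straight back (station -x); pi/2: lever points left; pi: low point faces the slide, lever points straight forward. Starts at 0.25 to 1.1; no detent or stop at pi (stops at -0.2 and 3.75); stays where left; about 2 N at the lever's end turns it. The slide passes only within 0.55 of pi.
- lever (a point): Top edge of the red lever, 50 mm from the cam's axis, 70 mm above the bench. The lever is an upright blade turning with the cam: 12 mm thick, from the hub out to 66 mm from the axis, z = 36 to 70 mm above the bench, clear below down to z = 25 mm. The point's x axis points from the lever's end to the cam's axis, y across its thickness.
- slide (a joint): Travel of the sample slide in m along the station's x: 0 at the start, 0.090 fully home against its end stops. Friction about 2 N, no spring: it stays where it is left. With the cam away from its low point it meets the brass disc after 2 to 15 mm.
- tab (a point): Centre of the top edge of the blue push tab at the rear of the slide, 85 mm above the bench. The tab is an upright plate 10 mm thick (along x), 64 mm wide (along y), z = 23 to 85 mm, moving with the slide; axes as the station's. The slide's plate is 100 x 100 mm, its top 23 mm above the bench, its rear edge flush with the tab's rear face.
- nest (a point): Centre of the floor of the round nest on the slide, 23 mm above the bench, 49 mm ahead of the middle of the tab; its grey rim has outer radius 36 mm and stands up to z = 35 mm.
- spare_mid (a point): Middle (half-way up) of a second, equal specimen jar standing on the bench to the left of the station: a bystander.
- pen_mid (a point): Middle of a blue and white marker pen, 124 mm long, 14 mm thick, lying on the bench near the front edge: a bystander.
- jar: The white specimen jar with a yellow screw lid that stands loose in the nest: lid diameter 62 mm, 69 mm high, its top 92 mm above the bench. Origin at the centre of its underside. Not to be touched.

How it is judged:
On the way, in this order (a step that is already met when the one before it is completed fails the run):
1. the cam is at its low point (within 0.4 rad) while the slide is still back (under 16 mm of travel) (value of joint cam between 2.742 and 3.542 rad and value of joint slide below 0.016 m), for 0.2 s.
2. the slide is fully home (over 85 of 90 mm) with the cam at its low point (value of joint cam between 2.742 and 3.542 rad and value of joint slide above 0.085 m), for 0.2 s.
At the end, for the whole second after the job is handed in: The slide is fully home (travel over 85 of 90 mm) and at rest, the cam is within 0.4 rad of its low point, and the jar stands upright in its nest (within 8 mm of its centre, tilt under 0.15 rad, not raised more than 7 mm) (all of step 2 and velocity of joint slide below 0.01 m/s and horizontal distance between jar and nest below 0.008 m and angle between jar's own z axis and vertical below 0.15 rad and z of jar in the frame of nest below 0.007 m and linear speed of jar below 0.02 m/s); the robot touches nothing.
It fails at once if the slide is forced past the cam: over 20 mm of travel with the cam more than 0.45 rad from its low point (value of joint slide above 0.02 m and not (value of joint cam between 2.692 and 3.592 rad)).
It fails at once if the lever or the tab is gripped between the fingers ((x of the grasp point in the frame of lever between -0.014 and 0.044 m and y of the grasp point in the frame of lever between -0.004 and 0.004 m and z of the grasp point in the frame of lever between -0.06 and 0 m) or (x of the grasp point in the frame of tab between -0.004 and 0.004 m and y of the grasp point in the frame of tab between -0.032 and 0.032 m and z of the grasp point in the frame of tab between -0.06 and 0 m)).
It fails at once if the jar on the slide is touched by the robot (over 1 N) (contact force between any of the fingers, the arm and jar above 1 N).
It fails at once if the jar is lifted off its nest by over 12 mm or tipped by over 0.3 rad (z of jar in the frame of nest above 0.012 m or angle between jar's own z axis and vertical above 0.3 rad).
It fails at once if a bystander (second jar or pen) is moved by over 20 mm (distance of any of spare_mid, pen_mid from where it was at the start of the episode above 0.02 m).
It also fails if it takes over 53 s, if anything falls off the work surface, if the arm or the gripper's body presses on something with over 40 N, if the wrist force passes 120 N, or if a joint passes its speed limit or range.

### The arm

A 7-joint arm with a two-finger parallel gripper is mounted at the origin on a cart in front of the work surface, level with it; the furniture and walls round the work are solid. World frame = base frame: x ahead of the robot, y to its left, z up, the work surface at z = 0. Lengths are in m, angles in rad, forces in N, time in s.
With the tool pointing down it reaches from about 0.425 to 0.875 m from the base axis. Payload 4.7 kg.
Tool frame: the origin (TCP) lies midway between the tips of the shut fingers; the grasp point (between the pads) lies 19 mm behind it (ctrl.grip_point_offset is the distance from the TCP to the grasp point, in m); z points along the fingers, y is the line along which they close (so a half turn about z gives the same grasp; the last joint's range is limited). The gripper opens to 87 mm and grips with 3 to 60 N. Pads are 19 mm wide; open, the fingers measure 117 mm over their backs; the gripper's body (75 mm by 190 mm) begins 51 mm behind the grasp point.
Start: joints at [-1.22, 0.321, -0.07, 1.45, 0.023, 1.371, -0.057], TCP at [0.215, 0.613, 0.223] pointing down, gripper open.
Joint ranges: [-2.86, 2.86], [-0.3, 2.09], [-1.38, 1.24], [0.06, 2.45], [-1.56, 4.7], [0.09, 2.05], [-2.69, 2.69]. Speed limits (rad/s): [2.57, 2.57, 3.14, 3.14, 3.14, 3.14, 3.14].

### API

Orientations are given as a rotation vector (axis times angle).
In Python, from bench import ctrl gives the robot as it stands. The module is installed in compiled form; this text tells all that it offers.
- The arm moves only by the shell command python3 -m handwheel 'ROWS' [OPENING] [FORCE]. ROWS is JSON, a list of rows, each an object of numbers: "x", "y", "z": the shift along the tool's x, y, z in m; "wx", "wy", "wz": the turn, a rotation vector about the tool's x, y, z in degrees. A call has 1 to 10 rows; each row is the pose to reach, as a shift and turn from the pose commanded when the call began, along the tool's axes at that moment; what a row does not reach only later rows make up. A row lasts 1/12 s, in which the tool goes at most 41.7 mm and 7.16 degrees, less where a joint would pass 70% of its speed; a pose out of reach is approached as far as the arm can. A call with a gripper value outside its range is refused whole. OPENING is the finger opening in m, from 0 to 0.087, set as the call begins (- or left out, the last holds). The fingers move at their own pace and stop on an object; FORCE is the grip in N (left out, the last holds). Time passes only in rows, so rows that repeat a pose let the fingers close. It gives the time, the measured TCP pose, the force, the opening and the grip force at its end, in the units of the state.
- ctrl.get_state(): the state, without advancing time (a new reading comes with each control period).
- ctrl.get_image(name): name is "side" or "top"; returns a dict with "image" (420x560x3 uint8, red, green, blue), "K" (3x3 intrinsics, pixels), "world_to_cam" (4x4, takes a point from world to camera coordinates). Camera axes: x right, y down, z forward; pixel columns grow to the right and rows downward; lengths in m; the calibration is good to about 2 mm. A picture is of the moment at which its call begins. There is no depth.
- ctrl.close_job(): hands the job in; it is judged then, once.
The state is a dict: "time": time; "joint_positions": joint angles; "qd": joint speeds; "joint_torque": joint torques, N m; "position": TCP position; "tool_rot": TCP orientation; "ft_force": force on the tool from outside, world axes, zero at the start; "torque": the same for the moment, N m; "grip_width": opening from 0.0 (shut) to 1.0 (fully open); "grip_force": force on a finger pad.
Only numpy, scipy, OpenCV 4.12 (cv2) and the standard library are available. Lean on these libraries where they do the work, as an engineer would, in place of code of your own. Each camera call takes 0.05 s, during which the arm holds its last target. There are 200 camera calls.

## Working session

There is one attempt and no reset: what is moved stays moved. The work goes in short steps, Python scripts to look and compute and a shell command to move; the robot and the scene stay as the last step left them, time stands still between calls to the robot, and variables do not carry over. Pictures are saved under pics/ and viewed, at most 10 in all, crops included, and the job is handed in when it is done.

```bash
mkdir -p pics; python3 - <<'E'
from bench import ctrl
import cv2,json,numpy as np
s=ctrl.get_state();print({k:np.round(s[k],3).tolist() for k in('time','position','tool_rot','ft_force','grip_width')})
for n in('top','side'):
    d=ctrl.get_image(n);cv2.imwrite(f'pics/{n}0.png',d['image'][:,:,::-1]);np.savez(f'{n}.npz',**d);print(np.round(d['world_to_cam'],3).tolist())
E
```

```text
{'time': 0.0, 'position': [0.215, 0.613, 0.221], 'tool_rot': [-0.526, -3.097, 0.003], 'ft_force': [0.007, -0.65, -0.668], 'grip_width': 1.0}
[[-0.021, -1.0, 0.005, 0.05], [-0.998, 0.021, -0.063, 0.503], [0.062, -0.006, -0.998, 1.006], [0.0, 0.0, 0.0, 1.0]]
[[-0.997, 0.072, 0.002, 0.476], [0.036, 0.524, -0.851, 0.033], [-0.062, -0.849, -0.526, 1.212], [0.0, 0.0, 0.0, 1.0]]
```

View pics/top0.png

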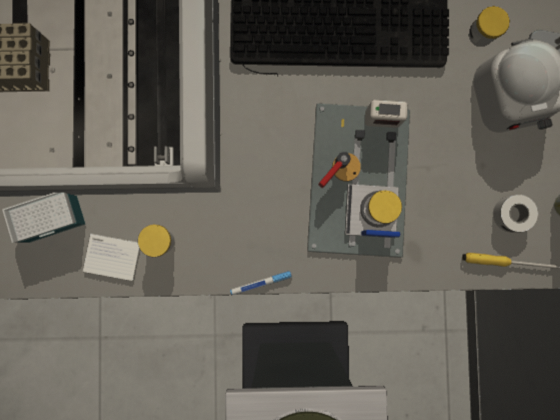

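View pics/side0.png

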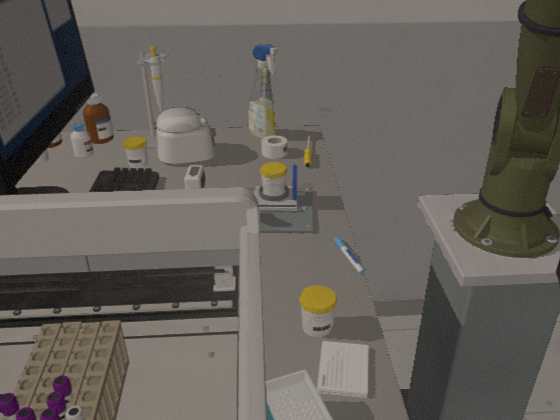

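The top view shows the station (corners about (320,104), (409,108), (404,256), (309,250)), the red lever from hub (344,158) to its tip (322,184), the blue tab at (381,233), the jar lid at (385,207), the spare jar at (154,240) and the pen at (262,283). The side view shows the jar at (273,180) and the tab at (295,182).

```bash
cat > h.py <<'E'
import numpy as np,cv2
def load(n): return dict(np.load(n+'.npz'))
def ray(d,uv,z):
    W=d['world_to_cam'];R,t=W[:3,:3],W[:3,3];c=-R.T@t
    v=R.T@np.linalg.inv(d['K'])@np.array([uv[0],uv[1],1.]);return c+v*(z-c[2])/v[2]
def proj(d,p):
    q=d['K']@(d['world_to_cam']@np.r_[p,1])[:3];return q[:2]/q[2]
def mask(img,lo,hi,roi):
    h=cv2.cvtColor(img,cv2.COLOR_RGB2HSV);m=cv2.inRange(h,lo,hi);o=np.zeros_like(m);x0,y0,x1,y1=roi;o[y0:y1,x0:x1]=m[y0:y1,x0:x1];return o
def pts(m): return np.argwhere(m)[:,::-1].astype(np.float32)
E
python3 - <<'E'
from h import *
d=load('top');im=d['image']
b=pts(mask(im,(105,120,50),(130,255,255),(340,220,420,245)))
rb=cv2.minAreaRect(b);print('tab',rb,[np.round(ray(d,p,.085),4)[:2].tolist() for p in cv2.boxPoints(rb)],ray(d,rb[0],.085))
m=mask(im,(0,150,60),(8,255,255),(300,130,370,200))|mask(im,(172,150,60),(180,255,255),(300,130,370,200))
r=pts(m);rb=cv2.minAreaRect(r);print('lever',rb,[np.round(ray(d,p,.07),4)[:2].tolist() for p in cv2.boxPoints(rb)])
y=pts(mask(im,(20,150,100),(32,255,255),(335,112,350,132)));print('mark',len(y),y.mean(0),ray(d,y.mean(0),.0105))
for n,roi,z in(('jar',(360,185,410,230),.092),('spare',(130,215,180,265),.069)):
    y=pts(mask(im,(20,120,80),(32,255,255),roi));c,rr=cv2.minEnclosingCircle(y);print(n,c,rr,ray(d,c,z))
print('tcp px',proj(d,[.215,.613,.22]), 'base',proj(d,[0,0,0]))
C=[ray(d,p,.01) for p in((320,104),(409,108),(404,256),(309,250))];print(np.round(C,4).tolist())
g=im[90:270,290:430];cv2.imwrite('pics/crop1.png',cv2.resize(g[:,:,::-1],None,fx=3.3,fy=3.3,interpolation=cv2.INTER_CUBIC))
E
```

```text
tab ((381.4980773925781, 233.03115844726562), (35.18135070800781, 4.990262985229492), 3.5763344764709473) [[0.4538, -0.1103], [0.4629, -0.1112], [0.4575, -0.1758], [0.4484, -0.1749]] [ 0.45564858 -0.14305965  0.085     ]
lever ((330.3352966308594, 173.3588409423828), (6.399449825286865, 29.827938079833984), 40.601295471191406) [[0.5533, -0.0299], [0.5955, -0.0676], [0.5874, -0.0766], [0.5452, -0.0388]]
mark 10 [342.4 122.3] [ 0.68137353 -0.08641165  0.0105    ]
jar (384.66107177734375, 206.22483825683594) 16.654224395751953 [ 0.5045888  -0.14911661  0.092     ]
spare (153.9913787841797, 240.1724090576172) 16.543529510498047 [0.45150767 0.27988153 0.069     ]
tcp px [-84.7790848  397.39139417] base [307.43979542 469.00348859]
[[0.7198, -0.0423, 0.01], [0.7081, -0.2219, 0.01], [0.4104, -0.2011, 0.01], [0.4262, -0.0129, 0.01]]
```

View pics/crop1.png

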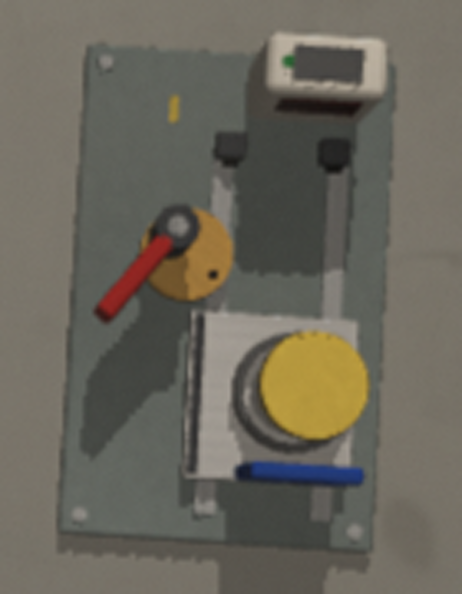

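The crop confirms the geometry: lever from hub (178,225) to tip (103,312), high-point dot at (213,274), tab along (240–362,473), yellow mark (174,108). Station yaw is about −4.8° and the cam angle about 0.65. I'll work out the moves now.

```bash
cat >> h.py <<'E'
yaw=np.radians(-4.8);f=np.array([np.cos(yaw),np.sin(yaw)]);l=np.array([-f[1],f[0]])
O=np.array([.566,-.118])
def loc(p): p=np.asarray(p)[:2]-O; return np.array([p@f,p@l])
def wor(q): return O+q[0]*f+q[1]*l
def push(psi,r=.042,extra=0):
    s=np.radians(psi);d=.006+.0095*abs(np.sin(s))+.015*abs(np.cos(s))+extra
    return np.array([.030,.040])+r*np.array([np.cos(s),np.sin(s)])+d*np.array([-np.sin(s),np.cos(s)])
E
python3 - <<'E'
from h import *
from bench import ctrl
from scipy.spatial.transform import Rotation as R
s=ctrl.get_state();p=np.array(s['position']);M=R.from_rotvec(s['tool_rot']).as_matrix()
st=push(143,extra=.012);print('start',st,wor(st))
for t in((.35,.36),(.47,.08),tuple(wor(st))):print(t,np.round(M.T@(np.r_[t,p[2]]-p),4))
print('yaw x',np.degrees(np.arctan2(M[1,0],M[0,0])))
print('axis from lever', loc([.5985,-.0784]),'tab',loc([.45565,-.14306]),'jar',loc([.5046,-.1491]))
for a in range(145,-1,-12):print(a,np.round((push(a)-st)*[-1,1],4))
E
```

```text
start [-0.02502555  0.03676752] [ 0.54413885 -0.07926735]
(0.35, 0.36) [-0.2113 -0.194   0.0004]
(0.47, 0.08) [-0.4171 -0.4187  0.0008]
(np.float64(0.5441388476563557), np.float64(-0.07926734648440505)) [-0.5397 -0.5445  0.001 ]
yaw x 160.70372021689366
axis from lever [0.02907238 0.04218065] tab [-0.10786602 -0.03420596] jar [-0.05858228 -0.03612875]
145 [-0.007   0.0079]
133 [-0.0094  0.0181]
121 [-0.0146  0.028 ]
109 [-0.0226  0.0365]
97 [-0.0328  0.0428]
85 [-0.042   0.0465]
73 [-0.0487  0.0491]
61 [-0.0565  0.0504]
49 [-0.0652  0.05  ]
37 [-0.0743  0.0474]
25 [-0.0831  0.0424]
13 [-0.0908  0.0348]
1 [-0.0966  0.0251]
```

```bash
python3 -m handwheel '[{"x":-0.03,"y":-0.03,"wz":-5},{"x":-0.06,"y":-0.055,"wz":-10},{"x":-0.09,"y":-0.08,"wz":-14.5},{"x":-0.12,"y":-0.11,"wz":-14.5},{"x":-0.15,"y":-0.138,"wz":-14.5},{"x":-0.18,"y":-0.165,"wz":-14.5},{"x":-0.211,"y":-0.194,"wz":-14.5},{"x":-0.236,"y":-0.221,"wz":-14.5},{"x":-0.262,"y":-0.25,"wz":-14.5},{"x":-0.288,"y":-0.278,"wz":-14.5}]' 0 10
python3 - <<'E'
from h import *
from bench import ctrl
from scipy.spatial.transform import Rotation as R
s=ctrl.get_state();p=np.array(s['position']);M=R.from_rotvec(s['tool_rot']).as_matrix()
print(p,np.round(M,3).tolist(),s['joint_positions'],s['grip_width'])
print(M.T@(np.r_[wor(push(143,extra=.012)),.22]-p))
E
```

```text
[0.21467068 0.61297654 0.22153809] [[-0.944, 0.33, -0.001], [0.33, 0.944, -0.002], [-0.0, -0.002, -1.0]] [-1.21988881  0.32176616 -0.07011208  1.45159642  0.02260897  1.37080777
 -0.05693275] 1.0017076036622952
[-0.53971344 -0.5444778   0.00256324]invalid input at $[0]: expected keys x, y, z, wx, wy, wz
```

```bash
python3 -m handwheel '[{"x":-0.03,"y":-0.03,"z":0,"wx":0,"wy":0,"wz":-5},{"x":-0.06,"y":-0.055,"z":0,"wx":0,"wy":0,"wz":-10},{"x":-0.09,"y":-0.08,"z":0,"wx":0,"wy":0,"wz":-14.5},{"x":-0.12,"y":-0.11,"z":0,"wx":0,"wy":0,"wz":-14.5},{"x":-0.15,"y":-0.138,"z":0,"wx":0,"wy":0,"wz":-14.5},{"x":-0.18,"y":-0.165,"z":0,"wx":0,"wy":0,"wz":-14.5},{"x":-0.211,"y":-0.194,"z":0,"wx":0,"wy":0,"wz":-14.5},{"x":-0.236,"y":-0.221,"z":0,"wx":0,"wy":0,"wz":-14.5},{"x":-0.262,"y":-0.25,"z":0,"wx":0,"wy":0,"wz":-14.5},{"x":-0.288,"y":-0.278,"z":0,"wx":0,"wy":0,"wz":-14.5}]' 0 10
cat > st.py <<'E'
from h import *
from bench import ctrl
from scipy.spatial.transform import Rotation as R
s=ctrl.get_state();p=np.array(s['position']);M=R.from_rotvec(s['tool_rot']).as_matrix()
print('t',s['time'],'p',np.round(p,4),'loc',np.round(loc(p),4),'yawx',np.degrees(np.arctan2(M[1,0],M[0,0])),'zax',np.round(M[:,2],3),'ft',np.round(s['ft_force'],1),'grip',s['grip_width'])
print('q',np.round(s['joint_positions'],2))
def to(q,z): return np.round(M.T@(np.r_[wor(q),z]-p),4)
E
python3 - <<'E'
from st import *
print(to(push(143,extra=.012),.2))
E
```

```text
time: 0.93
position: [0.395, 0.2538, 0.2223]
tool_rot: [-0.132, -3.138, -0.0]
ft_force: [0.5, 0.4, 0.1]
grip_width: 0.328
grip_force: 0.0
t 0.9333 p [0.395  0.2538 0.2223] loc [-0.2015  0.3562] yawx 175.19185140205295 zax [-0.  0. -1.] ft [0.5 0.4 0.1] grip 0.3275511707255879
q [-0.81 -0.07  0.17  1.88  0.01  1.32  0.85]
[-0.1765 -0.3194  0.0222]
```

```bash
python3 -m handwheel '[{"x":-0.018,"y":-0.034,"z":0,"wx":0,"wy":0,"wz":0},{"x":-0.036,"y":-0.068,"z":0,"wx":0,"wy":0,"wz":0},{"x":-0.054,"y":-0.102,"z":0,"wx":0,"wy":0,"wz":0},{"x":-0.072,"y":-0.136,"z":0,"wx":0,"wy":0,"wz":0},{"x":-0.09,"y":-0.17,"z":0,"wx":0,"wy":0,"wz":0},{"x":-0.108,"y":-0.2,"z":0,"wx":0,"wy":0,"wz":0},{"x":-0.126,"y":-0.235,"z":0,"wx":0,"wy":0,"wz":0},{"x":-0.148,"y":-0.268,"z":0,"wx":0,"wy":0,"wz":0},{"x":-0.165,"y":-0.298,"z":0,"wx":0,"wy":0,"wz":0},{"x":-0.176,"y":-0.319,"z":0,"wx":0,"wy":0,"wz":0}]'
python3 -m handwheel '[{"x":0,"y":0,"z":0.02,"wx":0,"wy":0,"wz":0},{"x":0,"y":0,"z":0.05,"wx":0,"wy":0,"wz":0},{"x":0,"y":0,"z":0.08,"wx":0,"wy":0,"wz":0},{"x":0,"y":0,"z":0.1,"wx":0,"wy":0,"wz":0},{"x":0,"y":0,"z":0.1,"wx":0,"wy":0,"wz":0},{"x":0,"y":0,"z":0.1,"wx":0,"wy":0,"wz":0}]'
python3 - <<'E'
from st import *
print(to(push(143,extra=.012),.045))
d=ctrl.get_image('side');im=d['image'][120:250,200:370,::-1];cv2.imwrite('pics/s1.png',cv2.resize(im,None,fx=4,fy=4,interpolation=cv2.INTER_CUBIC))
E
```

```text
time: 1.77
position: [0.544, -0.0807, 0.2224]
tool_rot: [0.137, 3.138, -0.003]
ft_force: [-0.3, 0.9, -0.0]
grip_width: 0.006
grip_force: 0.0
time: 2.27
position: [0.5426, -0.0767, 0.1218]
tool_rot: [-0.132, -3.136, 0.001]
ft_force: [-0.1, -0.9, 0.3]
grip_width: 0.006
grip_force: 0.0
t 2.2667 p [ 0.5426 -0.0767  0.1218] loc [-0.0268  0.0392] yawx 175.19355172946192 zax [-0.003 -0.    -1.   ] ft [-0.1 -0.9  0.3] grip 0.005812592020181195
q [-0.43  0.2   0.58  1.85 -0.12  1.13  1.68]
[-0.002  -0.0024  0.0768]
```

View pics/s1.png

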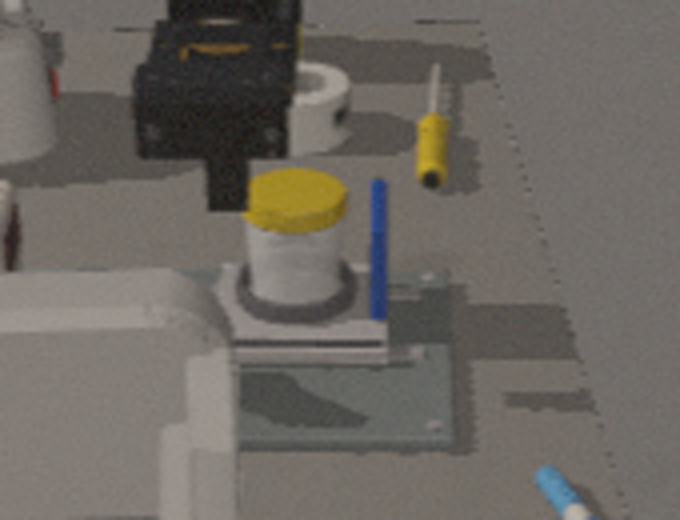

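Finger tips (230,205 in the crop) are left of and above the jar, and the body is well above it. Next is the descent to z = 0.05.

```bash
python3 -m handwheel '[{"x":-0.001,"y":-0.002,"z":0.02,"wx":0,"wy":0,"wz":0},{"x":-0.002,"y":-0.002,"z":0.04,"wx":0,"wy":0,"wz":0},{"x":-0.002,"y":-0.002,"z":0.06,"wx":0,"wy":0,"wz":0},{"x":-0.002,"y":-0.002,"z":0.072,"wx":0,"wy":0,"wz":0},{"x":-0.002,"y":-0.002,"z":0.072,"wx":0,"wy":0,"wz":0},{"x":-0.002,"y":-0.002,"z":0.072,"wx":0,"wy":0,"wz":0}]'
python3 - <<'E'
from st import *
for a in range(145,-1,-12):print(a,to(push(a),.05))
E
```

```text
time: 2.82
position: [0.546, -0.0789, 0.0515]
tool_rot: [0.131, 3.138, -0.0]
ft_force: [0.2, -0.3, 0.4]
grip_width: 0.007
grip_force: 0.0
t 2.8167 p [ 0.546  -0.0789  0.0515] loc [-0.0232  0.0373] yawx 175.21060969482338 zax [ 0.001 -0.    -1.   ] ft [ 0.2 -0.3  0.4] grip 0.00732618895567803
q [-0.4   0.29  0.56  1.91 -0.18  0.99  1.74]
145 [-0.0052  0.0073  0.0015]
133 [-0.0077  0.0176  0.0015]
121 [-0.0129  0.0274  0.0015]
109 [-0.0208  0.0359  0.0015]
97 [-0.031   0.0423  0.0015]
85 [-0.0402  0.046   0.0015]
73 [-0.0469  0.0485  0.0015]
61 [-0.0547  0.0499  0.0015]
49 [-0.0634  0.0495  0.0015]
37 [-0.0725  0.0469  0.0016]
25 [-0.0813  0.0418  0.0016]
13 [-0.0891  0.0343  0.0016]
1 [-0.0949  0.0245  0.0016]
```

```bash
python3 -m handwheel '[{"x":-0.004,"y":0.004,"z":0.001,"wx":0,"wy":0,"wz":0},{"x":-0.006,"y":0.009,"z":0.001,"wx":0,"wy":0,"wz":0},{"x":-0.007,"y":0.013,"z":0.001,"wx":0,"wy":0,"wz":0},{"x":-0.008,"y":0.018,"z":0.001,"wx":0,"wy":0,"wz":0},{"x":-0.01,"y":0.022,"z":0.001,"wx":0,"wy":0,"wz":0},{"x":-0.013,"y":0.027,"z":0.001,"wx":0,"wy":0,"wz":0},{"x":-0.017,"y":0.032,"z":0.001,"wx":0,"wy":0,"wz":0},{"x":-0.021,"y":0.036,"z":0.001,"wx":0,"wy":0,"wz":0},{"x":-0.026,"y":0.039,"z":0.001,"wx":0,"wy":0,"wz":0},{"x":-0.031,"y":0.042,"z":0.001,"wx":0,"wy":0,"wz":0}]'
python3 - <<'E'
from st import *
for a in range(97,-1,-12):print(a,to(push(a),.05))
d=ctrl.get_image('top');im=d['image'][90:270,290:430,::-1];cv2.imwrite('pics/t2.png',cv2.resize(im,None,fx=3,fy=3,interpolation=cv2.INTER_CUBIC))
E
```

```text
time: 3.65
position: [0.5797, -0.0389, 0.0492]
tool_rot: [-0.131, -3.138, -0.0]
ft_force: [-1.7, -1.9, -0.2]
grip_width: 0.003
grip_force: 1.0
t 3.65 p [ 0.5797 -0.0389  0.0492] loc [0.0071 0.08  ] yawx 175.2295387069929 zax [-0.001  0.    -1.   ] ft [-1.7 -1.9 -0.2] grip 0.003140360371525805
q [-0.43  0.35  0.54  1.83 -0.21  1.01  1.68]
97 [-0.0007 -0.0004 -0.0008]
85 [-0.0099  0.0033 -0.0008]
73 [-0.0166  0.0058 -0.0008]
61 [-0.0244  0.0072 -0.0008]
49 [-0.0331  0.0068 -0.0008]
37 [-0.0422  0.0042 -0.0008]
25 [-0.051  -0.0009 -0.0009]
13 [-0.0587 -0.0084 -0.0009]
1 [-0.0645 -0.0181 -0.0009]
```

View pics/t2.png

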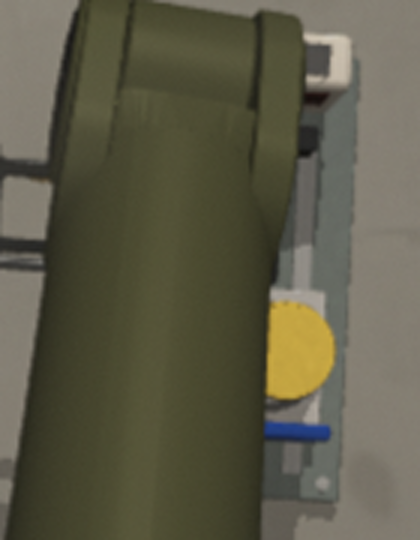

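The arm hides the cam, while the jar (300,350) and tab (297,432) are unmoved. The 2.5 N on the tool fits pushing the lever, so I continue the arc.

```bash
python3 -m handwheel '[{"x":-0.005,"y":0.002,"z":0,"wx":0,"wy":0,"wz":0},{"x":-0.01,"y":0.003,"z":0,"wx":0,"wy":0,"wz":0},{"x":-0.016,"y":0.006,"z":0,"wx":0,"wy":0,"wz":0},{"x":-0.02,"y":0.007,"z":0,"wx":0,"wy":0,"wz":0},{"x":-0.024,"y":0.007,"z":0,"wx":0,"wy":0,"wz":0},{"x":-0.029,"y":0.007,"z":0,"wx":0,"wy":0,"wz":0},{"x":-0.033,"y":0.007,"z":0,"wx":0,"wy":0,"wz":0},{"x":-0.038,"y":0.006,"z":0,"wx":0,"wy":0,"wz":0},{"x":-0.042,"y":0.004,"z":0,"wx":0,"wy":0,"wz":0}]'
python3 -m handwheel '[{"x":-0.004,"y":-0.002,"z":0,"wx":0,"wy":0,"wz":0},{"x":-0.009,"y":-0.005,"z":0,"wx":0,"wy":0,"wz":0},{"x":-0.013,"y":-0.009,"z":0,"wx":0,"wy":0,"wz":0},{"x":-0.016,"y":-0.012,"z":0,"wx":0,"wy":0,"wz":0},{"x":-0.019,"y":-0.017,"z":0,"wx":0,"wy":0,"wz":0},{"x":-0.022,"y":-0.022,"z":0,"wx":0,"wy":0,"wz":0},{"x":-0.022,"y":-0.022,"z":0,"wx":0,"wy":0,"wz":0}]'
python3 - <<'E'
from st import *
print(to(push(1),.05))
E
```

```text
time: 4.45
position: [0.6228, -0.0384, 0.0497]
tool_rot: [0.13, 3.138, 0.001]
ft_force: [-2.7, 0.5, -0.5]
grip_width: 0.005
grip_force: 1.0
time: 5.03
position: [0.643, -0.0648, 0.0499]
tool_rot: [0.134, 3.137, -0.002]
ft_force: [1.1, 0.2, 0.2]
grip_width: 0.0
grip_force: 0.0
t 5.0333 p [ 0.643  -0.0648  0.0499] loc [0.0722 0.0595] yawx 175.11520306907173 zax [ 0.002 -0.001 -1.   ] ft [1.1 0.2 0.2] grip 8.77012545884882e-06
q [-0.35  0.48  0.53  1.67 -0.27  1.06  1.74]
[ 0.0006  0.0024 -0.0001]
```

The arc is done. I'll back off left, rise, and move clear to look.

```bash
python3 -m handwheel '[{"x":0,"y":0.015,"z":0,"wx":0,"wy":0,"wz":0},{"x":0,"y":0.025,"z":0,"wx":0,"wy":0,"wz":0},{"x":0,"y":0.025,"z":-0.03,"wx":0,"wy":0,"wz":0},{"x":0,"y":0.025,"z":-0.07,"wx":0,"wy":0,"wz":0},{"x":0,"y":0.025,"z":-0.11,"wx":0,"wy":0,"wz":0},{"x":0,"y":0.025,"z":-0.14,"wx":0,"wy":0,"wz":0},{"x":0.035,"y":0.035,"z":-0.15,"wx":0,"wy":0,"wz":0},{"x":0.07,"y":0.05,"z":-0.15,"wx":0,"wy":0,"wz":0},{"x":0.105,"y":0.065,"z":-0.15,"wx":0,"wy":0,"wz":0},{"x":0.14,"y":0.085,"z":-0.15,"wx":0,"wy":0,"wz":0}]'
python3 -m handwheel '[{"x":0.02,"y":0.035,"z":0,"wx":0,"wy":0,"wz":0},{"x":0.04,"y":0.07,"z":0,"wx":0,"wy":0,"wz":0},{"x":0.05,"y":0.11,"z":0,"wx":0,"wy":0,"wz":0},{"x":0.05,"y":0.14,"z":0,"wx":0,"wy":0,"wz":0},{"x":0.05,"y":0.14,"z":0,"wx":0,"wy":0,"wz":0}]'
python3 - <<'E'
from st import *
d=ctrl.get_image('top');np.savez('top2.npz',**d);im=d['image']
m=mask(im,(0,150,60),(8,255,255),(300,110,390,210))|mask(im,(172,150,60),(180,255,255),(300,110,390,210))
rb=cv2.minAreaRect(pts(m));print('lever',rb,[np.round(loc(ray(d,p,.07)),4).tolist() for p in cv2.boxPoints(rb)])
rb=cv2.minAreaRect(pts(mask(im,(105,120,50),(130,255,255),(340,220,420,245))));print('tab',loc(ray(d,rb[0],.085)))
print('to behind tab',to((-.140,-.034),.2))
cv2.imwrite('pics/t3.png',cv2.resize(im[90:270,290:430,::-1],None,fx=3,fy=3,interpolation=cv2.INTER_CUBIC))
E
```

```text
time: 5.87
position: [0.5085, 0.0347, 0.2]
tool_rot: [0.131, 3.137, 0.0]
ft_force: [0.2, 0.9, -0.4]
grip_width: 0.006
grip_force: 0.0
time: 6.28
position: [0.4695, 0.1869, 0.2001]
tool_rot: [0.111, 3.138, 0.007]
ft_force: [0.2, -0.2, 0.4]
grip_width: 0.009
grip_force: 0.0
t 6.2833 p [0.4695 0.1869 0.2001] loc [-0.1216  0.2957] yawx 175.93271964184194 zax [ 0.002  0.004 -1.   ] ft [ 0.2 -0.2  0.4] grip 0.008932399259150528
q [-0.78  0.02  0.35  1.85 -0.01  1.27  1.08]
lever ((343.5, 138.5), (27.0, 5.0), 90.0) [[0.0924, 0.05], [0.093, 0.0405], [0.0414, 0.0377], [0.0408, 0.0471]]
tab [-0.1078678  -0.03334287]
to behind tab [ 0.0226 -0.3295 -0.0014]
```

View pics/t3.png

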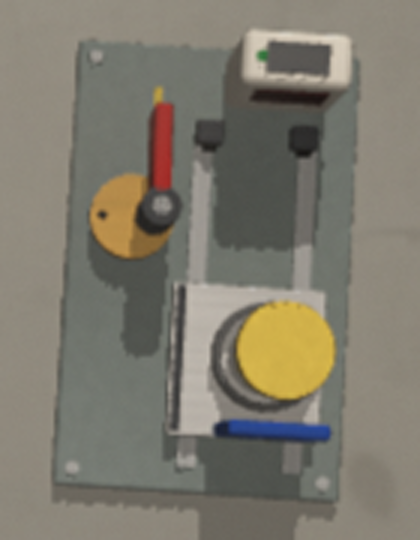

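The lever (162,145 in the crop) points at the yellow mark, about 3° short (cam ≈ 3.09), and the slide and jar are in place. Next, go behind the tab.

```bash
python3 -m handwheel '[{"x":0.003,"y":-0.035,"z":0,"wx":0,"wy":0,"wz":0},{"x":0.006,"y":-0.07,"z":0,"wx":0,"wy":0,"wz":0},{"x":0.01,"y":-0.105,"z":0,"wx":0,"wy":0,"wz":0},{"x":0.013,"y":-0.14,"z":0,"wx":0,"wy":0,"wz":0},{"x":0.016,"y":-0.175,"z":0,"wx":0,"wy":0,"wz":0},{"x":0.02,"y":-0.21,"z":0,"wx":0,"wy":0,"wz":0},{"x":0.023,"y":-0.245,"z":0,"wx":0,"wy":0,"wz":0},{"x":0.023,"y":-0.28,"z":0,"wx":0,"wy":0,"wz":0},{"x":0.023,"y":-0.31,"z":0,"wx":0,"wy":0,"wz":0},{"x":0.023,"y":-0.33,"z":0,"wx":0,"wy":0,"wz":0}]'
python3 -m handwheel '[{"x":0,"y":0,"z":0,"wx":0,"wy":0,"wz":0},{"x":0,"y":0,"z":0,"wx":0,"wy":0,"wz":0},{"x":0,"y":0,"z":0,"wx":0,"wy":0,"wz":0}]'
python3 - <<'E'
from st import *
print(to((-.140,-.034),.05))
E
```

```text
time: 7.17
position: [0.4201, -0.1534, 0.2]
tool_rot: [0.138, 3.137, 0.0]
ft_force: [-0.6, 0.4, 0.6]
grip_width: 0.005
grip_force: 0.0
time: 7.42
position: [0.4211, -0.1489, 0.1996]
tool_rot: [0.131, 3.139, 0.001]
ft_force: [0.4, -0.0, -0.2]
grip_width: 0.007
grip_force: 0.0
t 7.4167 p [ 0.4211 -0.1489  0.1996] loc [-0.1419 -0.0429] yawx 175.22940535117155 zax [ 0.     0.001 -1.   ] ft [ 0.4 -0.  -0.2] grip 0.007444652786803843
q [-0.5  -0.17  0.72  1.98  0.12  1.29  1.66]
[-0.0018  0.0088  0.1496]
```

```bash
python3 -m handwheel '[{"x":0,"y":0.009,"z":0.02,"wx":0,"wy":0,"wz":0},{"x":0,"y":0.009,"z":0.05,"wx":0,"wy":0,"wz":0},{"x":0,"y":0.009,"z":0.08,"wx":0,"wy":0,"wz":0},{"x":0,"y":0.009,"z":0.11,"wx":0,"wy":0,"wz":0},{"x":0,"y":0.009,"z":0.135,"wx":0,"wy":0,"wz":0},{"x":0,"y":0.009,"z":0.148,"wx":0,"wy":0,"wz":0},{"x":0,"y":0.009,"z":0.148,"wx":0,"wy":0,"wz":0},{"x":0,"y":0.009,"z":0.148,"wx":0,"wy":0,"wz":0}]'
python3 - <<'E'
from st import *
print(to((-.018-.005-.0095,-.034),.05))
E
```

```text
time: 8.08
position: [0.4214, -0.1397, 0.0512]
tool_rot: [-0.128, -3.137, 0.001]
ft_force: [-0.1, 0.0, 0.7]
grip_width: 0.006
grip_force: 0.0
t 8.0833 p [ 0.4214 -0.1397  0.0512] loc [-0.1422 -0.0337] yawx 175.3150072527456 zax [-0.002 -0.    -1.   ] ft [-0.1  0.   0.7] grip 0.005586583623217919
q [-0.5   0.05  0.78  2.16 -0.04  0.95  1.79]
[-0.1097 -0.0005  0.001 ]
```

```bash
python3 -m handwheel '[{"x":-0.005,"y":0,"z":0,"wx":0,"wy":0,"wz":0},{"x":-0.01,"y":0,"z":0,"wx":0,"wy":0,"wz":0},{"x":-0.014,"y":0,"z":0,"wx":0,"wy":0,"wz":0},{"x":-0.017,"y":0,"z":0,"wx":0,"wy":0,"wz":0},{"x":-0.019,"y":0,"z":0,"wx":0,"wy":0,"wz":0},{"x":-0.022,"y":0,"z":0,"wx":0,"wy":0,"wz":0},{"x":-0.026,"y":0,"z":0,"wx":0,"wy":0,"wz":0},{"x":-0.03,"y":0,"z":0,"wx":0,"wy":0,"wz":0},{"x":-0.034,"y":0,"z":0,"wx":0,"wy":0,"wz":0},{"x":-0.038,"y":0,"z":0,"wx":0,"wy":0,"wz":0}]'
python3 -m handwheel '[{"x":-0.005,"y":0,"z":0,"wx":0,"wy":0,"wz":0},{"x":-0.01,"y":0,"z":0,"wx":0,"wy":0,"wz":0},{"x":-0.015,"y":0,"z":0,"wx":0,"wy":0,"wz":0},{"x":-0.02,"y":0,"z":0,"wx":0,"wy":0,"wz":0},{"x":-0.025,"y":0,"z":0,"wx":0,"wy":0,"wz":0},{"x":-0.03,"y":0,"z":0,"wx":0,"wy":0,"wz":0},{"x":-0.035,"y":0,"z":0,"wx":0,"wy":0,"wz":0},{"x":-0.04,"y":0,"z":0,"wx":0,"wy":0,"wz":0},{"x":-0.044,"y":0,"z":0,"wx":0,"wy":0,"wz":0},{"x":-0.048,"y":0,"z":0,"wx":0,"wy":0,"wz":0}]'
python3 - <<'E'
from st import *
print(to((-.018-.005-.0095,-.034),.05))
E
```

```text
time: 8.92
position: [0.4598, -0.1439, 0.0515]
tool_rot: [-0.131, -3.138, -0.0]
ft_force: [-2.3, 0.2, 1.6]
grip_width: 0.003
grip_force: 1.3
time: 9.75
position: [0.5078, -0.1479, 0.0515]
tool_rot: [-0.131, -3.139, -0.0]
ft_force: [-2.7, 1.1, 1.6]
grip_width: 0.003
grip_force: 1.3
t 9.75 p [ 0.5078 -0.1479  0.0515] loc [-0.0555 -0.0347] yawx 175.20715639448701 zax [-0.  0. -1.] ft [-2.7  1.1  1.6] grip 0.0028439329077925733
q [-0.43  0.27  0.75  1.96 -0.22  0.99  1.91]
[-0.023   0.0007  0.0015]
```

```bash
python3 -m handwheel '[{"x":-0.004,"y":0,"z":0,"wx":0,"wy":0,"wz":0},{"x":-0.008,"y":0,"z":0,"wx":0,"wy":0,"wz":0},{"x":-0.012,"y":0,"z":0,"wx":0,"wy":0,"wz":0},{"x":-0.015,"y":0,"z":0,"wx":0,"wy":0,"wz":0},{"x":-0.017,"y":0,"z":0,"wx":0,"wy":0,"wz":0},{"x":-0.019,"y":0,"z":0,"wx":0,"wy":0,"wz":0},{"x":-0.02,"y":0,"z":0,"wx":0,"wy":0,"wz":0},{"x":-0.021,"y":0,"z":0,"wx":0,"wy":0,"wz":0}]'
python3 -m handwheel '[{"x":-0.001,"y":0,"z":0,"wx":0,"wy":0,"wz":0},{"x":-0.002,"y":0,"z":0,"wx":0,"wy":0,"wz":0},{"x":-0.002,"y":0,"z":0,"wx":0,"wy":0,"wz":0}]'
```

```text
time: 10.42
position: [0.5284, -0.1496, 0.0515]
tool_rot: [0.131, 3.139, 0.0]
ft_force: [-2.0, 0.4, -0.1]
grip_width: 0.011
grip_force: 1.1
time: 10.67
position: [0.5292, -0.1497, 0.0515]
tool_rot: [-0.132, -3.136, -0.001]
ft_force: [-5.8, 1.1, 4.3]
grip_width: 0.006
grip_force: 2.8
```

```bash
python3 -m handwheel '[{"x":-0.001,"y":0,"z":0,"wx":0,"wy":0,"wz":0},{"x":-0.002,"y":0,"z":0,"wx":0,"wy":0,"wz":0},{"x":-0.002,"y":0,"z":0,"wx":0,"wy":0,"wz":0}]'
python3 -m handwheel '[{"x":0.006,"y":0,"z":0,"wx":0,"wy":0,"wz":0},{"x":0.015,"y":0,"z":0,"wx":0,"wy":0,"wz":0},{"x":0.03,"y":0,"z":0,"wx":0,"wy":0,"wz":0},{"x":0.04,"y":0,"z":-0.03,"wx":0,"wy":0,"wz":0},{"x":0.05,"y":0,"z":-0.07,"wx":0,"wy":0,"wz":0},{"x":0.06,"y":0,"z":-0.11,"wx":0,"wy":0,"wz":0},{"x":0.07,"y":0,"z":-0.15,"wx":0,"wy":0,"wz":0},{"x":0.07,"y":0.04,"z":-0.15,"wx":0,"wy":0,"wz":0},{"x":0.07,"y":0.08,"z":-0.15,"wx":0,"wy":0,"wz":0},{"x":0.07,"y":0.12,"z":-0.15,"wx":0,"wy":0,"wz":0}]'
python3 -m handwheel '[{"x":0,"y":0.04,"z":0,"wx":0,"wy":0,"wz":0},{"x":0,"y":0.08,"z":0,"wx":0,"wy":0,"wz":0},{"x":0,"y":0.12,"z":0,"wx":0,"wy":0,"wz":0},{"x":0,"y":0.16,"z":0,"wx":0,"wy":0,"wz":0},{"x":0,"y":0.19,"z":0,"wx":0,"wy":0,"wz":0},{"x":0,"y":0.19,"z":0,"wx":0,"wy":0,"wz":0},{"x":0,"y":0.19,"z":0,"wx":0,"wy":0,"wz":0}]'
python3 - <<'E'
from st import *
d=ctrl.get_image('top');im=d['image'];o=load('top')
m=mask(im,(0,150,60),(8,255,255),(300,110,390,210))|mask(im,(172,150,60),(180,255,255),(300,110,390,210))
rb=cv2.minAreaRect(pts(m));print('lever',rb)
t=[]
for D,roi in((o,(340,220,420,245)),(d,(340,150,420,215))):
    rb=cv2.minAreaRect(pts(mask(D['image'],(105,120,50),(130,255,255),roi)));t.append(loc(ray(D,rb[0],.085)))
print('tab',t,'travel',t[1]-t[0])
y=pts(mask(im,(20,120,80),(32,255,255),(360,135,410,185)));c,r=cv2.minEnclosingCircle(y);j=loc(ray(d,c,.092));print('jar-tab',j-t[1],'nominal 0.049,~-.002')
cv2.imwrite('pics/t4.png',cv2.resize(im[90:270,290:430,::-1],None,fx=3,fy=3,interpolation=cv2.INTER_CUBIC))
E
```

```text
time: 10.92
position: [0.5292, -0.1497, 0.0515]
tool_rot: [-0.132, -3.132, -0.003]
ft_force: [-11.4, 2.9, 9.8]
grip_width: 0.002
grip_force: 5.8
time: 11.75
position: [0.4735, -0.0234, 0.2034]
tool_rot: [0.135, 3.133, 0.005]
ft_force: [0.9, 0.2, -0.7]
grip_width: 0.008
grip_force: 0.0
time: 12.33
position: [0.4884, 0.1668, 0.2015]
tool_rot: [0.125, 3.138, 0.0]
ft_force: [0.1, -0.5, -0.1]
grip_width: 0.006
grip_force: 0.0
t 12.3333 p [0.4884 0.1668 0.2015] loc [-0.1011  0.2773] yawx 175.4441011809857 zax [ 0.001  0.    -1.   ] ft [ 0.1 -0.5 -0.1] grip 0.006027533785560322
q [-0.82  0.04  0.46  1.83 -0.02  1.28  1.13]
lever ((343.5, 138.5), (27.0, 5.0), 90.0)
tab [array([-0.10786746, -0.03420573]), array([-0.02012666, -0.03266584])] travel [0.0877408  0.00153989]
jar-tab [ 0.05162545 -0.0036994 ] nominal 0.049,~-.002
```

View pics/t4.png

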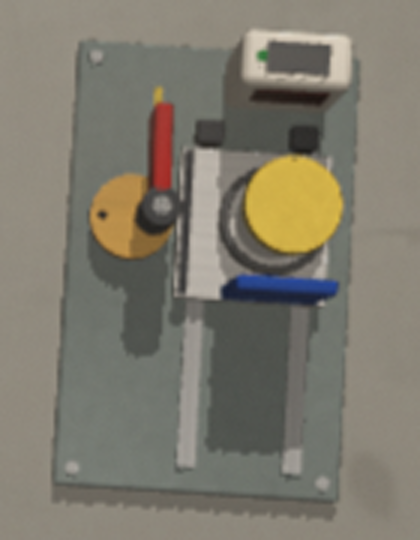

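The slide now sits against the black stops (210,133 and 303,138), the jar is in its nest (293,203), and the lever is still at the mark. The tool force rose to 11 N with no further motion, so the slide is home. I'm handing in.

```bash
python3 -c "
from bench import ctrl
print(ctrl.close_job())"
```

```text
the job is handed in; nothing more can be done
None
```

The job is handed in, with no verdict returned: the last image shows the cam at its low point (about 3.09 rad), the slide against its end stops and the jar standing in its nest, and the arm was clear of everything.

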